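# Close and clamp the polishing bowl

## Robot

A 7-joint arm with a two-finger parallel gripper is mounted at the origin on the work surface. World frame = base frame: x ahead of the robot, y to its left, z up, the work surface at z = 0. Lengths are in m, angles in rad, forces in N, time in s.
With the tool pointing down it reaches from about 0.4 to 0.85 m from the base axis. Payload 4.5 kg.
Tool frame: the origin (TCP) lies midway between the tips of the shut fingers; the grasp point (between the pads) lies 19 mm behind it; z points along the fingers, y is the line along which they close (so a half turn about z gives the same grasp; the last joint's range is limited). The gripper opens to 88 mm and grips with 3 to 60 N. Pads are 18 mm wide; open, the fingers measure 123 mm over their backs; the gripper's body (75 mm by 187 mm) begins 45 mm behind the grasp point.
Start: joints at [-1.302, 0.689, -0.195, 1.565, 0.157, 0.902, -0.215], TCP at [0.145, 0.608, 0.239] pointing down, gripper open.
Joint ranges: [-3.01, 3.01], [-0.46, 2.08], [-1.47, 1.51], [0.13, 2.56], [-1, 4.14], [0.04, 2.09], [-2.66, 2.66]. Speed limits (rad/s): [2.57, 2.57, 3.14, 3.14, 3.14, 3.14, 3.14].

## Interface

Orientations are given as a unit quaternion [x, y, z, w].
In Python, from plant import r gives the robot as it stands.
- The arm moves only by the tool move_arm, never from a script. Its argument "targets" is a list that holds one entry, the list of rows, each a list of 7 numbers: the opening, from 0 (shut) to 1 (fully open), then the shift along the tool's x, y, z in mm, then the turn, a rotation vector about the tool's x, y, z in degrees. In form: [[[claw, dx, dy, dz, ax, ay, az], ...]]. A call has 1 to 10 rows; each row is the pose to reach, as a shift and turn from the pose commanded when the call began, along the tool's axes at that moment; what a row does not reach only later rows make up. A row lasts 1/8 s, in which the tool goes at most 62.5 mm and 10.7 degrees, less where a joint would pass 70% of its speed; a pose out of reach is approached as far as the arm can. A call with a gripper value outside its range is refused whole. The fingers move at their own pace and stop on an object; "newtons" is the grip in N (left out, the last holds). Time passes only in rows, so rows that repeat a pose let the fingers close. It gives the time, the measured TCP pose, the force, the opening and the grip force at its end, in the units of the state.
- r.get_state(): the state, without advancing time (a new reading comes with each control period).
- r.snapshot(name): name is "scene" or "top" or "wrist"; returns the picture (400x640x3 uint8, red, green, blue); there is no depth.
- r.camera_info(name): a dict with "fx", "fy", "cx", "cy" (pixels), "R" (3x3) and "t" (3): a world point X has camera coordinates R X + t. Camera axes: x right, y down, z forward; pixel columns grow to the right and rows downward; lengths in m; the calibration is good to about 2 mm. A picture is of the moment at which its call begins: read the wrist's pose just before it. camera_info takes no time and is no camera call; for the wrist camera it gives the pose at the moment of the call.
- r.finish_job(): hands the job in; it is judged then, once.
The state is a dict: "clock": time; "q": joint angles; "qd": joint speeds; "joint_torque": joint torques, N m; "tool_pos": TCP position; "eef_rot": TCP orientation; "contact_force": force on the tool from outside, world axes, zero at the start; "moment": the same for the moment, N m; "opening": opening from 0.0 (shut) to 1.0 (fully open); "finger_force": force on a finger pad.
Only numpy, scipy, OpenCV 4.12 (cv2) and the standard library are available. Lean on these libraries where they do the work, as an engineer would, in place of code of your own. Each camera call takes 0.05 s, during which the arm holds its last target. There are 200 camera calls.

## Task

The polishing bowl's cover lies under the ram of the hand press, where its handle cannot be reached: draw it out and let go of it lying flat on the open bench. Then take it by its handle and lower it onto the bowl, tongue in the notch, keeping hold until it is down, so that it sits fully seated and level. Last, swing the clamp arm all the way in over the tongue, and leave the jar, the screwdriver and the loose buckle where they are.

Things in the scene. Friction and masses are not known exactly. Their poses are not given: they have to be found in the camera images.
- cover: Round aluminium cover, 350 g, at first flat on the bench under the ram, tongue pointing out. Origin: centre of its underside, z up, x along the tongue. Plug below: 100 mm across (foot tapered to 90), z 0 to 10 mm. Plate: 126 mm across, z 10 to 16. Tongue: flat, 14 mm wide, z 10 to 16, out to x = 108. Handle: dark steel bridge over the middle along x (see its point).
- cover_tongue (a point): Point on the cover's tongue, 88 mm from the cover's centre, on the middle of its width, at the underside (10 mm above the cover's origin).
- cover_handle (a point): Centre of the handle's bar, 37 mm above the cover's origin. The bar is 70 mm long (along the cover's x), 12 mm wide and 14 mm high (30 to 44 mm above the origin), on two 12 mm square posts at x = +-29 mm; between them, it is open down to the plate at 16 mm.
- ram (a point): Lower end of the 22 mm ram of the fixed green-blue hand press, 60 mm above the bench; x points level out of the press's open side, the way to draw the cover. Ram housing: 50 mm across, 125 to 250 mm up. Column: 50 mm wide, 115 to 175 mm behind the ram's axis; its foot, 120 mm wide and 22 mm high, begins 85 mm behind. Overarm: 42 mm wide, 170 to 235 mm up.
- bowl: Fixed round green-blue polishing bowl with some buckles in it. Origin: centre of its foot, on the bench; z up, x towards the notch. Rim top 95 mm above the bench, 120 mm outside and 108 mm inside diameter. Foot 140 mm across.
- bowl_seat (a point): Point on the bowl's axis, 85 mm above the bench: the seated cover's origin lies here, with the cover's x axis along this point's x axis (towards the notch).
- bowl_notch (a point): Centre of the notch that takes the tongue: 88 mm from the bowl's axis, 95 mm above the bench (height of the rim, and of the seated tongue's underside). The two lugs beside it leave a 26 mm gap, and are 22 mm long (radially), 9 mm thick and 6 mm higher than the rim.
- clamp (a joint): Clamp arm on an upright pivot by the notch. 0 = closed, over the notch, at its stop; grows as it swings outward, anticlockwise from above, to 1.75 rad; starts at 1.3 to 1.65. Light friction holds it. A steel strip 16 mm wide, 6 mm thick, 62 mm long, underside 105 mm above the bench (4 mm above a seated tongue).
- clamp_pivot (a point): On the clamp arm's pivot axis (vertical), at the top of the arm, 111 mm above the bench; it lies 88 mm from the bowl's axis along the bowl's x and 45 mm along its y.
- clamp_pin (a point): Centre of the top of the clamp's upright steel pin: 14 mm thick, 28 mm high, standing on the arm 50 mm from the pivot axis; top 139 mm above the bench.
- jar: Bystander: closed glass jar, 60 mm across, 85 mm high; origin at the centre of its underside.
- screwdriver: Bystander: screwdriver lying on the bench, about 0.2 m long along its x axis.
- buckle: Bystander: loose flat brass buckle frame, 60 x 50 x 10 mm; origin at the centre of its underside.
Mind the look-alikes: they are no part of the job. Of the things like the bowl, leave any that is yellow; of the rest the larger one is meant.

How it is judged:
By the outcome, as a careful person would: the job done as asked, in the order asked, and still so for the second after the job is handed in, with the robot touching nothing.
It also fails if it takes over 61 s, if anything falls off the work surface, if the arm or the gripper's body presses on something with over 40 N, if the wrist force passes 120 N, or if a joint passes its speed limit or range.

## Working session

There is one attempt and no reset: what is moved stays moved. The work goes in short steps, Python scripts to look and compute and a tool call to move; the robot and the scene stay as the last step left them, time stands still between calls to the robot, and variables do not carry over. Pictures are saved under pics/ and viewed, at most 11 in all, crops included, and the job is handed in when it is done.

Besides the shell and the picture viewer there is one more tool, called after "Call:" by a JSON object that holds its "method" and its "body". move_arm: Moves the arm, as the interface text tells. Its arguments: {"type":"object","properties":{"targets":{"type":"array","items":{"type":"array","items":{"type":"array","items":{"type":"number"}}}},"newtons":{"type":"number"}},"required":["targets"]}

```bash
ls; mkdir -p pics; python3 - <<'E'
from plant import r
import cv2,numpy as np
for n in ["top","scene"]:
    im=r.snapshot(n); cv2.imwrite(f"pics/{n}0.png",im[:,:,::-1]); i=r.camera_info(n); print(n,i)
s=r.get_state();print(s)
E
```

```text
pics
top {'fx': 472.16554147903815, 'fy': 472.16554147903815, 'cx': 323.5811785935989, 'cy': 207.78299982313487, 'R': array([[-0.00698752, -0.99992442, -0.01011588],
       [-0.98783608,  0.00847383, -0.15526774],
       [ 0.15534173,  0.0089079 , -0.98782063]]), 't': array([0.01769788, 0.56695259, 1.13775597])}
scene {'fx': 435.8729126238989, 'fy': 435.8729126238989, 'cx': 320.32316143486054, 'cy': 199.00893646679674, 'R': array([[-0.67412998,  0.73859616, -0.00494895],
       [ 0.52798523,  0.47719447, -0.70250768],
       [-0.51650786, -0.47619446, -0.71165895]]), 't': array([ 0.36323503, -0.21397159,  1.38596789])}
{'clock': 0.1, 'q': array([-1.30220056,  0.68991786, -0.19449562,  1.56624908,  0.15728265,
        0.90249879, -0.21513349]), 'qd': array([ 0.00013695, -0.00071453, -0.00052479, -0.00186027,  0.00153844,
        0.00079551,  0.00013054]), 'joint_torque': array([-3.06065980e-03, -5.28506362e+01, -1.27146296e+00, -1.53839743e+01,
       -5.25541103e-02,  1.96498549e-03,  3.50265123e-05]), 'tool_pos': array([0.14532022, 0.60727764, 0.23797612]), 'eef_rot': array([ 1.17121263e-01,  9.93117264e-01, -8.42024160e-04, -3.70794852e-05]), 'contact_force': array([-0.28156623, -0.49151073, -0.48229588]), 'moment': array([0.02057727, 0.03390863, 0.02124784]), 'finger_force': 0.0, 'opening': 0.9986742474074234}
```

View pics/top0.png

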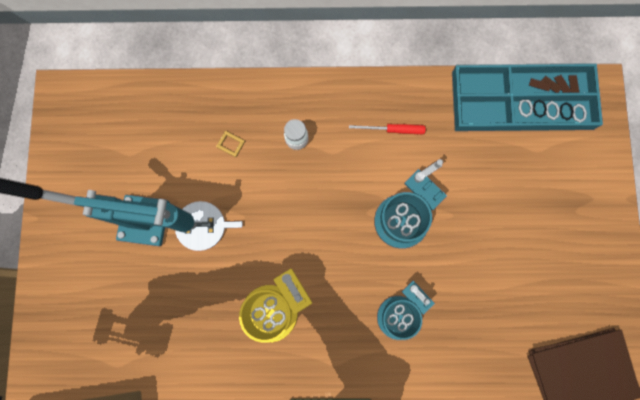

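View pics/scene0.png

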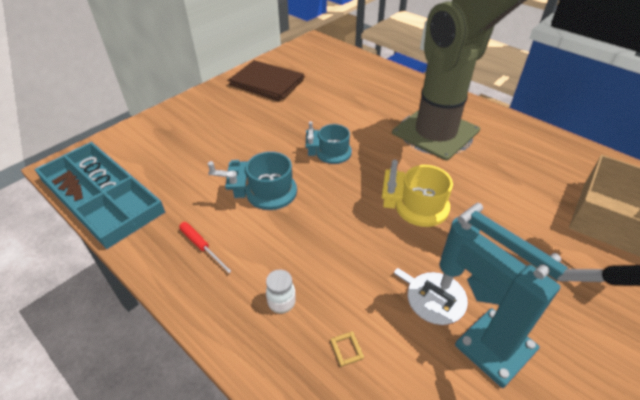

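Top view: cover at (200,226), tongue tip (243,224), meant bowl at (404,219) with notch/clamp to upper right (~(425,185)). The smaller teal one (401,317) and the yellow one (268,313) are look-alikes. Zooming in for the details.

```bash
cat > h.py <<'E'
import cv2,numpy as np
from plant import r
def ray(n,uv,z,i=None):
    i=i or r.camera_info(n); R,t=i["R"],i["t"]; uv=np.atleast_2d(uv).astype(float)
    d=np.c_[(uv[:,0]-i["cx"])/i["fx"],(uv[:,1]-i["cy"])/i["fy"],np.ones(len(uv))]@R
    c=-R.T@t; return c+d*((z-c[2])/d[:,2])[:,None]
def proj(n,X,i=None):
    i=i or r.camera_info(n); X=np.atleast_2d(X); c=X@i["R"].T+i["t"]
    return np.c_[c[:,0]/c[:,2]*i["fx"]+i["cx"],c[:,1]/c[:,2]*i["fy"]+i["cy"]]
def circ(P,it=6,tol=.003,rad=None):
    P=P[:,:2]; m=np.ones(len(P),bool)
    for _ in range(it):
        A=np.c_[2*P[m],np.ones(m.sum())]; s=np.linalg.lstsq(A,(P[m]**2).sum(1),rcond=None)[0]
        R=np.sqrt(s[2]+s[:2]@s[:2]); e=abs(np.linalg.norm(P-s[:2],axis=1)-R); m=e<max(tol,np.median(e))
    return s[:2],R,m.sum()
def crop(im,x,y,w,h,k): return cv2.resize(im[y:y+h,x:x+w],None,fx=k,fy=k,interpolation=cv2.INTER_CUBIC)
E
python3 - <<'E'
from h import *
im=cv2.imread("pics/top0.png"); sc=cv2.imread("pics/scene0.png")
a=np.hstack([crop(im,165,180,100,75,4),crop(im,365,145,100,75,4)])
b=np.hstack([crop(sc,380,240,100,75,4),crop(sc,205,135,100,75,4)])
cv2.imwrite("pics/z0.png",np.vstack([a,b]))
hsv=cv2.cvtColor(im,cv2.COLOR_BGR2HSV)
m=((hsv[:,:,1]<45)&(hsv[:,:,2]>150)).astype(np.uint8); k=np.zeros_like(m);k[190:260,170:260]=1;m&=k
c=max(cv2.findContours(m,0,1)[0],key=cv2.contourArea)[:,0]
P=ray("top",c,.016); print("cover",circ(P,10))
far=P[c[:,0]>236]; print("tongue tip pts",far.mean(0),ray("top",c[c[:,0]>=c[:,0].max()-1],.016).mean(0))
t=((hsv[:,:,0]>85)&(hsv[:,:,0]<105)&(hsv[:,:,1]>90)).astype(np.uint8);k[:]=0;k[140:260,365:460]=1;t&=k
c=max(cv2.findContours(t,0,1)[0],key=cv2.contourArea)[:,0]
sel=c[(c[:,0]<400)|((c[:,1]>222))]
print("bowl rim/foot outer", [ (z,circ(ray("top",sel,z))) for z in(0.0,.095)])
print(c.min(0),c.max(0))
E
```

```text
cover (array([0.52728901, 0.33011802]), np.float64(0.06123606426829131), np.int64(119))
tongue tip pts [0.53216959 0.22852785 0.016     ] [0.53269437 0.2255218  0.016     ]
bowl rim/foot outer [(0.0, (array([ 0.53853704, -0.18649689]), np.float64(0.0668350300691993), np.int64(100))), (0.095, (array([ 0.52667509, -0.17200746]), np.float64(0.06188555881184332), np.int64(104)))]
[375 175] [444 246]
```

View pics/z0.png

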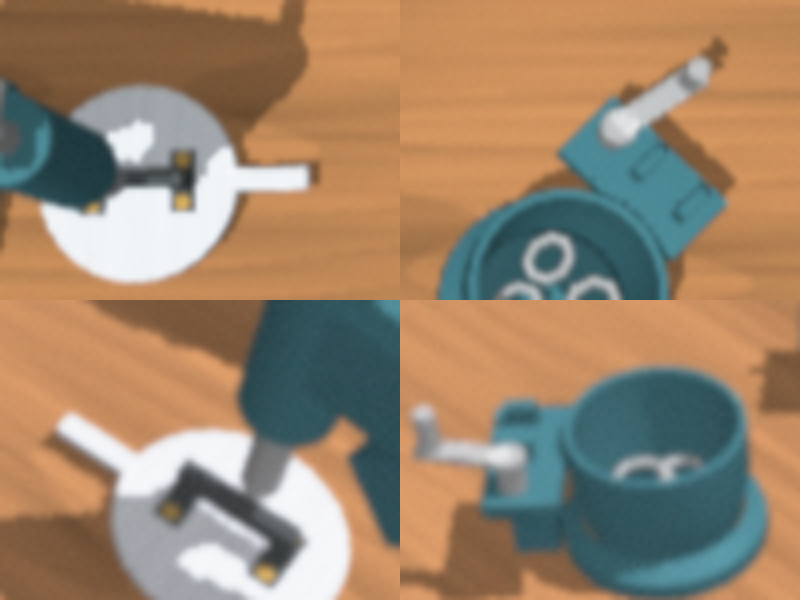

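Call:
{"method": "move_arm", "body": {"targets": [[[1,-312,-292,-60,0,0,60],[1,-312,-292,-60,0,0,60],[1,-312,-292,-60,0,0,60],[1,-312,-292,-60,0,0,60],[1,-312,-292,-60,0,0,60],[1,-312,-292,-60,0,0,60],[1,-312,-292,-60,0,0,60],[1,-312,-292,-60,0,0,73],[1,-312,-292,-60,0,0,73]]], "newtons": 30}}

```text
clock: 1.23
tool_pos: [0.381, 0.2508, 0.2986]
eef_rot: [0.686, 0.728, -0.0, -0.0]
contact_force: [-0.8, 0.2, -0.4]
opening: 0.999
finger_force: 0.0
```

```bash
cat >> h.py <<'E'
from scipy.spatial.transform import Rotation as Ro
def need(p,ydir_deg,s=None):
    "shift (mm) and turn (deg) in tool axes to bring TCP to p, pointing down, tool y at ydir_deg (mod 180) in the world"
    s=s or r.get_state(); R=Ro.from_quat(s["eef_rot"]); a=np.radians(ydir_deg); best=None
    for k in(0,np.pi):
        y=np.array([np.cos(a+k),np.sin(a+k),0]); z=np.array([0,0,-1.]); x=np.cross(y,z)
        t=(R.inv()*Ro.from_matrix(np.c_[x,y,z])).as_rotvec(degrees=True)
        if best is None or abs(np.linalg.norm(t))<np.linalg.norm(best): best=t
    return (R.inv().apply(np.array(p)-s["tool_pos"])*1000).round(1),best.round(2)
E
python3 - <<'E'
from h import *
s=r.get_state(); print(s["clock"],s["tool_pos"],s["q"].round(2))
print(need([.532,.238,.10],3)); print(need([.532,.238,.004],3))
print("yellow pin/clamp",ray("top",[[293,287],[303,297],[268,313]],.11)); print("jar",ray("top",[[296,133]],.085))
i=r.camera_info("wrist");print(-i["R"].T@i["t"])
im=r.snapshot("wrist");cv2.imwrite("pics/w1.png",im[:,:,::-1])
E
```

```text
1.225 [0.38099763 0.25077862 0.29861551] [-0.79  0.39  0.15  1.98 -0.08  0.78 -0.53]
(array([-21.8, 150. , 198.6]), array([-0.02,  0.01,  0.45]))
(array([-21.8, 150. , 294.6]), array([-0.02,  0.01,  0.45]))
yellow pin/clamp [[0.37262826 0.08443794 0.11      ]
 [0.3498266  0.06139508 0.11      ]
 [0.31440881 0.14143697 0.11      ]]
jar [[0.74898658 0.08000496 0.085     ]]
[0.37641907 0.32629627 0.44432726]
```

Call:
{"method": "move_arm", "body": {"targets": [[[0.6,-11,75,50,0,0,0.5],[0.6,-22,110,100,0,0,0.5],[0.6,-22,150,150,0,0,0.5],[0.6,-22,150,199,0,0,0.5],[0.6,-22,150,199,0,0,0.5]]]}}

```text
clock: 1.9
tool_pos: [0.5292, 0.2385, 0.0954]
eef_rot: [0.687, 0.727, -0.004, -0.002]
contact_force: [-0.6, 0.4, 0.9]
opening: 0.601
finger_force: 0.0
```

```bash
python3 - <<'E'
from h import *
print(need([.532,.238,.004],3))
a=r.snapshot("scene");b=r.snapshot("wrist")
cv2.imwrite("pics/z1.png",np.vstack([crop(a[:,:,::-1],330,180,200,150,3)[:,:],cv2.resize(b[:,:,::-1],(600,375))])[:800] if 0 else np.hstack([crop(a[:,:,::-1],360,190,134,134,3)[:400,:400],cv2.resize(b[:,:,::-1],(400,400))]))
E
```

```text
(array([-0.4,  3.5, 91.4]), array([-0.46,  0.15,  0.24]))
```

View pics/z1.png

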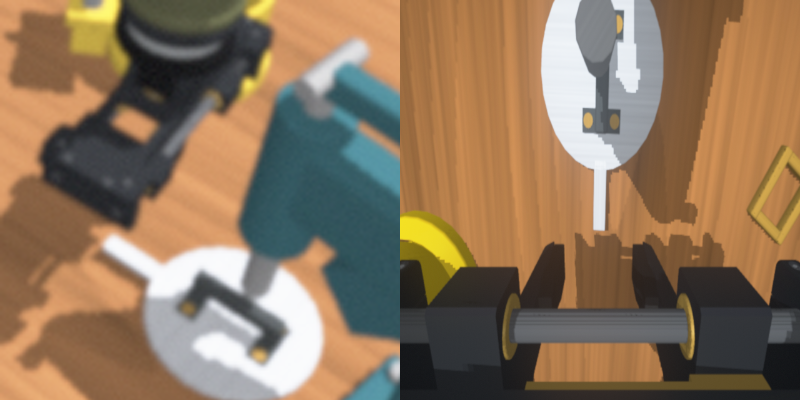

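The wrist view shows the tongue centred between the open fingers (tongue tip ~(600,230), fingers at 560 and 637). Going down.

Call:
{"method": "move_arm", "body": {"targets": [[[0.6,0,0,45,0,0,0],[0.6,0,1,85,0,0,0],[0.6,0,1,92,0,0,0],[0.6,0,1,92,0,0,0]]]}}

```text
clock: 2.5
tool_pos: [0.5337, 0.2397, 0.0098]
eef_rot: [0.688, 0.726, 0.001, 0.0]
contact_force: [-1.5, 0.9, 0.4]
opening: 0.603
finger_force: 0.0
```

Call:
{"method": "move_arm", "body": {"targets": [[[0.6,0,0,6,0,0,0],[0.3,0,0,6,0,0,0],[0,0,0,6,0,0,0],[0,0,0,6,0,0,0],[0,0,0,6,0,0,0],[0,0,0,6,0,0,0],[0,0,0,6,0,0,0]]], "newtons": 25}}

```text
clock: 3.38
tool_pos: [0.5329, 0.2386, 0.0017]
eef_rot: [0.688, 0.726, -0.0, -0.0]
contact_force: [0.1, 0.6, 1.3]
opening: 0.153
finger_force: 25.0
```

Call:
{"method": "move_arm", "body": {"targets": [[[0,-8,0,-1,0,0,0],[0,-24,0,-1,0,0,0],[0,-46,0,-1,0,0,0],[0,-70,0,-1,0,0,0],[0,-95,0,-1,0,0,0],[0,-120,0,-1,0,0,0],[0,-145,0,-1,0,0,0],[0,-165,0,-1,0,0,0],[0,-180,0,-1,0,0,0],[0,-180,0,-1,0,0,0]]]}}

```text
clock: 4.62
tool_pos: [0.5424, 0.0562, 0.0027]
eef_rot: [0.689, 0.725, -0.001, 0.0]
contact_force: [0.1, -1.5, -0.9]
opening: 0.152
finger_force: 25.0
```

```bash
python3 - <<'E'
from h import *
a=r.snapshot("scene"); cv2.imwrite("pics/z2.png",crop(a[:,:,::-1],200,80,267,200,3)); s=r.get_state(); print(s["tool_pos"],s["opening"])
E
```

```text
[0.54245244 0.05774474 0.00269445] 0.1508337830853888
```

View pics/z2.png

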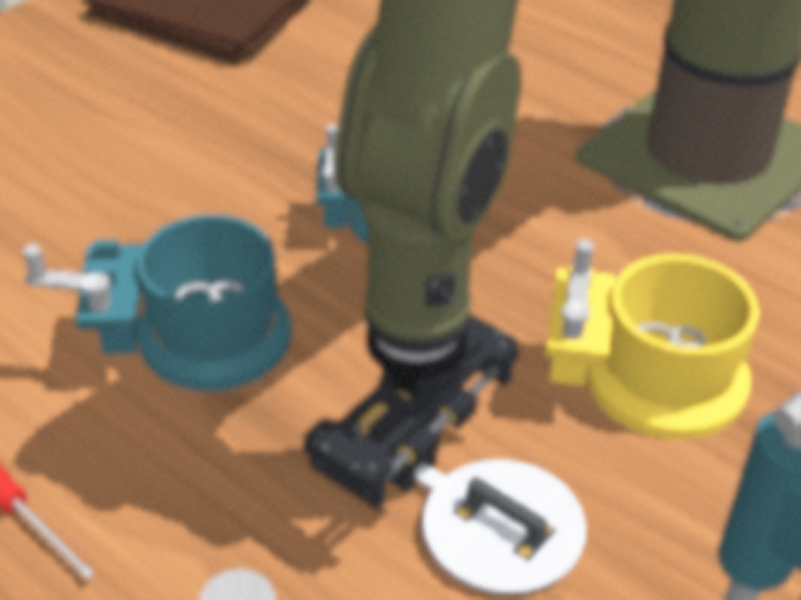

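Scene view: the cover now lies clear of the ram (zoomed centre ~(505,525)), flat. Releasing and rising.

Call:
{"method": "move_arm", "body": {"targets": [[[0.4,0,0,0,0,0,0],[0.4,0,0,0,0,0,0],[0.5,0,0,0,0,0,0],[0.5,0,0,-40,0,0,0],[0.5,0,0,-100,0,0,0],[0.5,-20,0,-140,0,0,0],[0.5,-20,0,-140,0,0,0]]]}}

```text
clock: 5.55
tool_pos: [0.5457, 0.0375, 0.1457]
eef_rot: [0.689, 0.725, 0.002, 0.002]
contact_force: [0.1, -0.2, -0.3]
opening: 0.499
finger_force: 0.0
```

```bash
python3 - <<'E'
from h import *
print(r.get_state()["opening"])
for n in("scene","top","wrist"):
    i=r.camera_info(n); im=r.snapshot(n); bgr=im[:,:,::-1].copy(); cv2.imwrite(f"pics/{n}3.png",bgr)
    hsv=cv2.cvtColor(bgr,cv2.COLOR_BGR2HSV); m=((hsv[:,:,1]<50)&(hsv[:,:,2]>120)).astype(np.uint8)
    g=np.argwhere(m)[:,::-1]; P=ray(n,g,.016,i); k=np.linalg.norm(P[:,:2]-[.537,.149],axis=1)<.12
    m[:]=0; m[g[k][:,1],g[k][:,0]]=1
    cs=cv2.findContours(m,0,1)[0]
    if not cs: print(n,"none"); continue
    c=max(cs,key=cv2.contourArea)[:,0]; P=ray(n,c,.016,i); C,R,N=circ(P,12,.002); print(n,C,R,N,len(c))
    d=np.linalg.norm(P[:,:2]-C,axis=1); T=P[(d>.075)&(d<.12)][:,:2]
    if len(T)>3: v=T.mean(0)-C; print("tongue",len(T),d.max(),np.degrees(np.arctan2(v[1],v[0])))
    # handle: dark pixels, top of bar z=.044
    dk=(hsv[:,:,2]<75); g=np.argwhere(dk)[:,::-1]; P=ray(n,g,.044,i)[:,:2]; P=P[np.linalg.norm(P-C,axis=1)<.05]
    if len(P)>10: mu=P.mean(0); w,V=np.linalg.eigh(np.cov((P-mu).T)); print("handle",mu,np.degrees(np.arctan2(V[1,1],V[0,1])),len(P),np.sqrt(w)*3.46)
E
```

```text
0.4993035899994241
scene [0.53802097 0.15155746] 0.06403762353417548 135 168
tongue 27 0.10957205761794858 -87.46670741516117
handle [0.55129731 0.15714142] 92.72654347226582 36 [0.01466807 0.09496515]
top [0.53957191 0.15300726] 0.061231806852434935 72 144
handle [0.5691607 0.1227121] 167.80027016197906 31 [0.01485503 0.01804928]
wrist [0.53816002 0.14235795] 0.0598563233735399 469 939
tongue 71 0.09939780999111991 -87.06213697477988
```

```bash
python3 - <<'E'
from h import *
print(need([.538,.151,.08],2.7)); print(need([.538,.151,.02],2.7))
E
```

```text
(array([111.3,   1.3,  61.9]), array([-0.1 , -0.04,  0.4 ]))
(array([111.3,   1.4, 121.9]), array([-0.1 , -0.04,  0.4 ]))
```

Call:
{"method": "move_arm", "body": {"targets": [[[0.5,55,1,20,0,0,0],[0.5,110,1,40,0,0,0],[0.5,111,1,62,0,0,0],[0.5,111,1,62,0,0,0],[0.5,111,1,62,0,0,0]]]}}

```text
clock: 6.32
tool_pos: [0.5385, 0.149, 0.0804]
eef_rot: [0.688, 0.725, -0.001, -0.0]
contact_force: [0.4, -0.9, -0.4]
opening: 0.5
finger_force: 0.0
```

```bash
python3 - <<'E'
from h import *
print(need([.538,.151,.02],2.7))
im=r.snapshot("wrist")[:,:,::-1]; a=r.snapshot("scene")[:,:,::-1]
cv2.imwrite("pics/z4.png",np.hstack([crop(a,320,190,100,100,4),cv2.resize(im,(400,400))]))
E
```

```text
(array([ 2.1, -0.3, 60.4]), array([-0.06,  0.05,  0.29]))
```

View pics/z4.png

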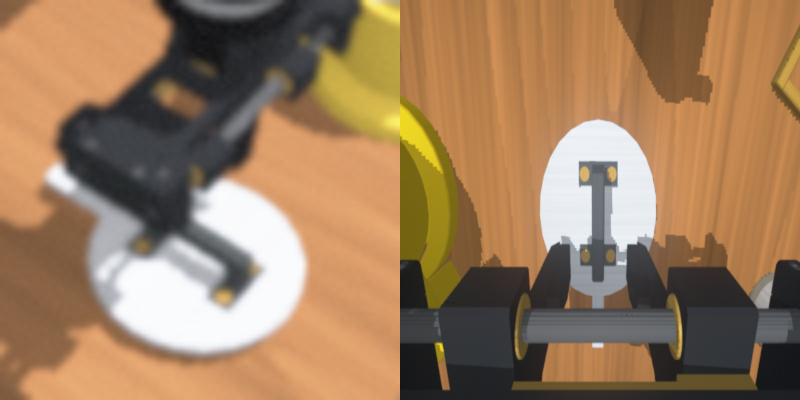

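Bar is centred between the fingers (wrist view, bar at ~(598,225)). Descending and gripping.

Call:
{"method": "move_arm", "body": {"targets": [[[0.5,2,0,30,0,0,0.3],[0.5,2,0,55,0,0,0.3],[0.5,2,0,60,0,0,0.3],[0.3,2,0,60,0,0,0.3],[0,2,0,60,0,0,0.3],[0,2,0,60,0,0,0.3],[0,2,0,60,0,0,0.3],[0,2,0,60,0,0,0.3],[0,2,0,60,0,0,0.3]]], "newtons": 40}}

```text
clock: 7.55
tool_pos: [0.5386, 0.152, 0.0214]
eef_rot: [0.69, 0.724, 0.0, 0.0]
contact_force: [-0.6, -0.7, 5.2]
opening: 0.129
finger_force: 40.0
```

```bash
python3 - <<'E'
from h import *
s=r.get_state();print(s["tool_pos"],s["opening"],s["finger_force"],s["q"].round(2))
R=Ro.from_quat(s["eef_rot"]).as_matrix();print("ydir",np.degrees(np.arctan2(R[1,1],R[0,1])))
# bowl: inner rim via dark/bright edge, use first pictures; edges sampled radially
im=cv2.imread("pics/top0.png"); sc=cv2.imread("pics/scene0.png")
for n,img in(("top",im),("scene",sc)):
    i=r.camera_info(n); hsv=cv2.cvtColor(img,cv2.COLOR_BGR2HSV)
    t=(hsv[:,:,0]>85)&(hsv[:,:,0]<108)&(hsv[:,:,1]>80); g=np.argwhere(t)[:,::-1]
    P=ray(n,g,.095,i)[:,:2]; k=np.linalg.norm(P-[.53,-.175],axis=1)<.17
    v=hsv[:,:,2].astype(float); vals=v[g[k][:,1],g[k][:,0]]; print(n,k.sum(),np.percentile(vals,[5,25,50,75,95]))
cv2.imwrite("pics/z5.png",np.hstack([crop(im,370,140,80,110,5),crop(sc,200,125,80,110,5)]))
E
```

```text
[0.53860432 0.15196736 0.02136916] 0.12853887207055226 40.000072829425335 [-0.37  0.95  0.03  1.9  -0.07  0.3  -0.24]
ydir 2.7492465049382795
top 2556 [ 84.  98. 126. 143. 151.]
scene 3025 [ 88.  94. 103. 126. 157.]
```

View pics/z5.png

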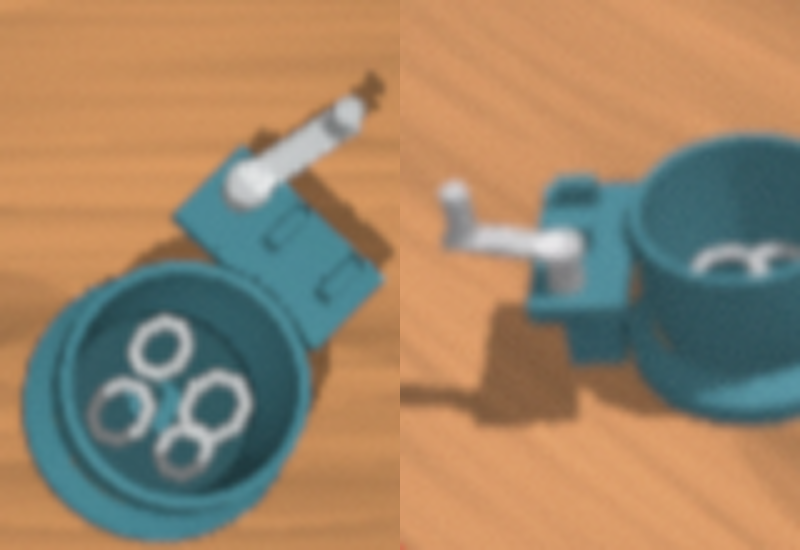

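Zoom of the top view: inner rim centre ≈ px (407.4,217), lugs ≈ (427.6,185.4) and (438.2,195.4), pivot ≈ (419.6,177), pin top ≈ (440,162).

```bash
cat > bowl.py <<'E'
from h import *
def rim(n,img,C,it=4):
    i=r.camera_info(n); g=cv2.GaussianBlur(cv2.cvtColor(img,cv2.COLOR_BGR2HSV)[:,:,2],(0,0),.8).astype(np.float32); C=np.array(C,float)
    for _ in range(it):
        th=np.radians(np.arange(0,360,3)); rr=np.arange(.045,.060,.0004); pts=[]
        for a in th:
            X=np.c_[C[0]+rr*np.cos(a),C[1]+rr*np.sin(a),np.full(len(rr),.095)]; p=proj(n,X,i).astype(np.float32)
            v=cv2.remap(g,p[:,0][None].copy(),p[:,1][None].copy(),cv2.INTER_LINEAR)[0]; d=np.gradient(v); k=d.argmax()
            if d[k]>.5: pts.append(X[k])
        C,R,N=circ(np.array(pts),10,.0015)
    return C,R,N,len(pts)
E
python3 - <<'E'
from bowl import *
im=cv2.imread("pics/top0.png"); sc=cv2.imread("pics/scene0.png")
c0=ray("top",[[407.4,217]],.095)[0,:2]; print(c0)
C,*o=rim("top",im,c0); print("top",C,o); C2,*o=rim("scene",sc,c0); print("scene",C2,o)
N=ray("top",[[432.9,190.4]],.101)[0,:2]; pv=ray("top",[[419.6,177]],.111)[0,:2]; pin=ray("top",[[440,162]],.139)[0,:2]
S=ray("scene",[[200+558/5-80,125+245/5],[200+(455-400)/5,125+188/5]],.111)
print("scene pivot",S[0],"pin",ray("scene",[[211,162.6]],.139))
for c in(C,C2):
    v=N-c; a=np.degrees(np.arctan2(v[1],v[0])); w=pv-c; b=np.degrees(np.arctan2(w[1],w[0]))-np.degrees(np.arctan2(45,88))
    print("notch",N,np.linalg.norm(v),a,"pivot",pv,np.linalg.norm(w),b,"pin",pin,np.linalg.norm(pin-pv))
E
```

```text
[ 0.5351607  -0.18679447]
top [ 0.53677567 -0.18498995] [np.float64(0.05340992584217836), np.int64(113), 120]
scene [ 0.53046899 -0.18901505] [np.float64(0.05548986894552644), np.int64(59), 115]
scene pivot [ 0.62961865 -0.21519485  0.111     ] pin [[ 0.65389138 -0.25815499  0.139     ]]
notch [ 0.59798806 -0.24883621] 0.08844942726606139 -46.206530264609476 pivot [ 0.62880344 -0.21638142] 0.0972344359341105 -45.91850441470649 pin [ 0.65786482 -0.259626  ] 0.05210236952393438
notch [ 0.59798806 -0.24883621] 0.09020751529887176 -41.54059147772586 pivot [ 0.62880344 -0.21638142] 0.10207146075076384 -42.63537855323702 pin [ 0.65786482 -0.259626  ] 0.05210236952393438
```

Call:
{"method": "move_arm", "body": {"targets": [[[0,0,0,-8,0,0,0],[0,0,0,-25,0,0,0],[0,0,0,-60,0,0,0],[0,0,0,-110,0,0,0],[0,0,0,-160,0,0,0],[0,-30,-2,-185,0,0,-4],[0,-70,-4,-185,0,0,-10],[0,-120,-6,-185,0,0,-18],[0,-170,-9,-185,0,0,-25]]]}}

```text
clock: 8.68
tool_pos: [0.5375, -0.0199, 0.2067]
eef_rot: [0.515, 0.857, 0.0, 0.001]
contact_force: [0.3, -0.0, -3.0]
opening: 0.129
finger_force: 40.0
```

```bash
python3 - <<'E'
from h import *
s=r.get_state();print(s["tool_pos"],s["opening"],s["q"].round(2)); print(need([.5367,-.1852,.17],44))
E
```

```text
[ 0.537477   -0.01991427  0.20671004] 0.12930805818293947 [ 0.01  0.62 -0.1   1.87  0.1   0.66  0.34]
(array([-145.5,  -78.3,   36.8]), array([  0.03,   0.05, -15.98]))
```

Call:
{"method": "move_arm", "body": {"targets": [[[0,-45,-24,0,0,0,-5],[0,-95,-50,0,0,0,-10],[0,-125,-68,0,0,0,-14],[0,-145,-78,10,0,0,-16],[0,-145,-78,30,0,0,-16],[0,-145,-78,36,0,0,-16],[0,-145,-78,36,0,0,-16]]]}}

```text
clock: 9.55
tool_pos: [0.536, -0.1825, 0.17]
eef_rot: [0.392, 0.92, -0.0, -0.0]
contact_force: [0.4, -0.5, -2.9]
opening: 0.127
finger_force: 40.0
```

```bash
python3 - <<'E'
from h import *
s=r.get_state();print(s["tool_pos"],s["opening"]); print(need([.5367,-.1852,.1064],44))
a=r.snapshot("scene")[:,:,::-1]; b=r.snapshot("wrist")[:,:,::-1]; t=r.snapshot("top")[:,:,::-1]
cv2.imwrite("pics/wrist6.png",b);cv2.imwrite("pics/top6.png",t);cv2.imwrite("pics/scene6.png",a)
cv2.imwrite("pics/z6.png",np.vstack([np.hstack([crop(a,200,90,100,75,4),crop(t,365,140,100,75,4)]),cv2.resize(b,(480,300)).copy() if 0 else cv2.copyMakeBorder(cv2.resize(b,(480,300)),0,0,0,320,0)]))
E
```

```text
[ 0.53602476 -0.18249179  0.16995835] 0.12654948076333108
(array([-2.5, -1.4, 63.6]), array([-0.02, -0.03, -0.2 ]))
```

View pics/z6.png

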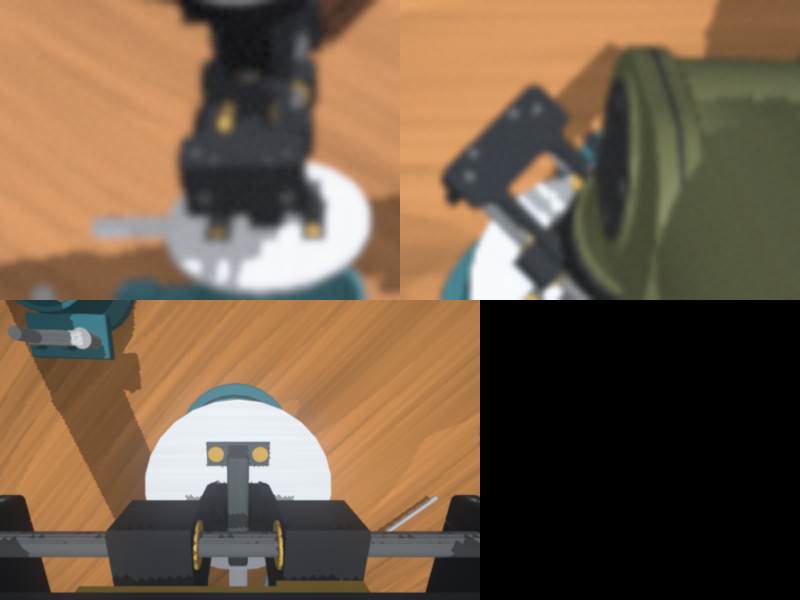

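Cover hangs level over the bowl, tongue towards the notch side. Checking how the cover sits in the grip from this wrist picture.

```bash
python3 - <<'E'
from h import *
s=r.get_state(); i=r.camera_info("wrist"); b=cv2.imread("pics/wrist6.png"); hsv=cv2.cvtColor(b,cv2.COLOR_BGR2HSV)
m=((hsv[:,:,1]<40)&(hsv[:,:,2]>140)).astype(np.uint8); m[265:]=0; m[:,:150]=0; m[:,480:]=0
c=max(cv2.findContours(m,0,1)[0],key=cv2.contourArea)[:,0]; P=ray("wrist",c,s["tool_pos"][2]-.0054,i)
print(circ(P,12,.0012),s["tool_pos"])
a=cv2.imread("pics/scene6.png"); h2=cv2.cvtColor(a,cv2.COLOR_BGR2HSV); z=s["tool_pos"][2]-.0054
m=((h2[:,:,1]<50)&(h2[:,:,2]>125)).astype(np.uint8); m[:,:210]=0;m[:,300:]=0;m[:125]=0;m[165:]=0
c=max(cv2.findContours(m,0,1)[0],key=cv2.contourArea)[:,0]; c=c[c[:,0]>250]; print(circ(ray("scene",c,z),12,.0015))
E
```

```text
(array([ 0.53551037, -0.18067138]), np.float64(0.05997905328922939), np.int64(421)) [ 0.5367848  -0.18267227  0.17053292]
(array([ 0.5391866 , -0.17576173]), np.float64(0.0619903037787757), np.int64(63))
```

Call:
{"method": "move_arm", "body": {"targets": [[[0,-2.5,-1,15,0,0,0],[0,-2.5,-1,35,0,0,0],[0,-2.5,-1,46,0,0,0],[0,-2.5,-1,52,0,0,0],[0,-2.5,-1,56,0,0,0],[0,-2.5,-1,56,0,0,0]]]}}

```text
clock: 10.45
tool_pos: [0.5374, -0.1855, 0.1137]
eef_rot: [0.393, 0.92, 0.0, 0.0]
contact_force: [0.2, -0.7, -3.0]
opening: 0.125
finger_force: 40.0
```

Call:
{"method": "move_arm", "body": {"targets": [[[0,0,0,2,0,0,0],[0,0,0,4,0,0,0],[0,0,0,6,0,0,0],[0,0,0,7.5,0,0,0],[0,0,0,7.5,0,0,0]]]}}

```text
clock: 11.08
tool_pos: [0.5372, -0.1855, 0.1064]
eef_rot: [0.393, 0.92, -0.0, 0.0]
contact_force: [-1.8, 1.2, -0.1]
opening: 0.132
finger_force: 40.0
```

Call:
{"method": "move_arm", "body": {"targets": [[[0,0,0,1,0,0,0],[0,0,0,2,0,0,0],[0,0,0,2,0,0,0],[0,0,0,2,0,0,0]]]}}

```text
clock: 11.58
tool_pos: [0.5373, -0.1855, 0.1063]
eef_rot: [0.393, 0.92, -0.0, 0.001]
contact_force: [-4.8, 1.7, 16.8]
opening: 0.127
finger_force: 40.0
```

Firm stop at exactly the seated height. Easing off, releasing, rising.

Call:
{"method": "move_arm", "body": {"targets": [[[0,0,0,-1.5,0,0,0],[0.1,0,0,-1.5,0,0,0],[0.4,0,0,-1.5,0,0,0],[0.4,0,0,-1.5,0,0,0],[0.4,0,0,-1.5,0,0,0],[0.4,0,0,-40,0,0,0],[0.4,0,0,-95,0,0,0],[0.4,50,0,-150,0,0,0],[0.4,100,0,-150,0,0,0],[0.4,100,0,-150,0,0,0]]]}}

```text
clock: 12.82
tool_pos: [0.4652, -0.1103, 0.2551]
eef_rot: [0.39, 0.921, 0.0, -0.001]
contact_force: [0.3, -1.1, -0.7]
opening: 0.398
finger_force: 0.0
```

```bash
python3 - <<'E'
from h import *
s=r.get_state();print(s["tool_pos"],s["opening"],s["q"].round(2))
a=r.snapshot("scene")[:,:,::-1]; b=r.snapshot("wrist")[:,:,::-1]; t=r.snapshot("top")[:,:,::-1]
cv2.imwrite("pics/wrist7.png",b);cv2.imwrite("pics/top7.png",t);cv2.imwrite("pics/scene7.png",a)
cv2.imwrite("pics/z7.png",np.vstack([np.hstack([crop(a,200,110,100,75,4),crop(t,365,140,100,75,4)]),cv2.copyMakeBorder(cv2.resize(b,(480,300)),0,0,0,320,0)]))
E
```

```text
[ 0.46519109 -0.11029087  0.25507008] 0.3984227462237751 [ 0.29  0.48 -0.24  1.97  0.17  0.71  0.73]
```

View pics/z7.png

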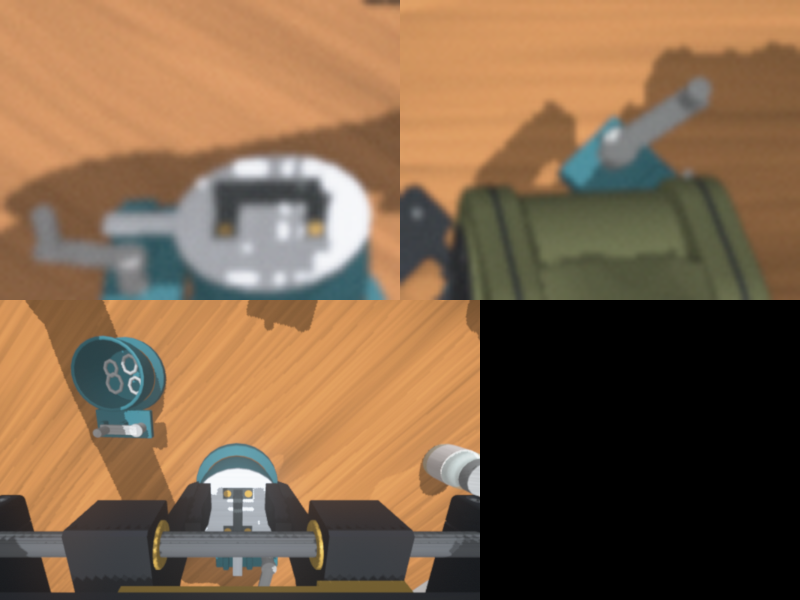

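Cover is down evenly in the bowl with the tongue between the lugs (tongue at ~(140,222) of the scene crop); clamp still open. Next the pin.

```bash
python3 - <<'E'
from h import *
print(need([.6575,-.2585,.20],34),need([.6575,-.2585,.117],34))
E
```

```text
(array([-234.8,   36.4,   54.4]), array([0.03, 0.05, 9.71])) (array([-234.7,   36.4,  137.4]), array([0.03, 0.05, 9.71]))
```

Call:
{"method": "move_arm", "body": {"targets": [[[0.5,-58,9,0,0,0,3],[0.5,-117,18,0,0,0,6],[0.5,-175,27,0,0,0,9.7],[0.5,-225,36,10,0,0,9.7],[0.5,-235,36,40,0,0,9.7],[0.5,-235,36,54,0,0,9.7],[0.5,-235,36,54,0,0,9.7]]]}}

```text
clock: 13.85
tool_pos: [0.6555, -0.2578, 0.1984]
eef_rot: [0.469, 0.883, -0.0, -0.002]
contact_force: [0.3, 0.7, -0.1]
opening: 0.501
finger_force: 0.0
```

```bash
python3 - <<'E'
from h import *
print(need([.6575,-.2585,.117],34))
a=r.snapshot("scene")[:,:,::-1]; b=r.snapshot("wrist")[:,:,::-1]
cv2.imwrite("pics/z8.png",np.hstack([crop(a,180,100,100,100,4),crop(cv2.resize(b,(640,400)),160,100,320,300,1) if 0 else cv2.resize(b[100:400,170:470],(400,400))]))
E
```

```text
(array([-1.9,  1.5, 81.4]), array([-0.12, -0.18,  0.04]))
```

View pics/z8.png

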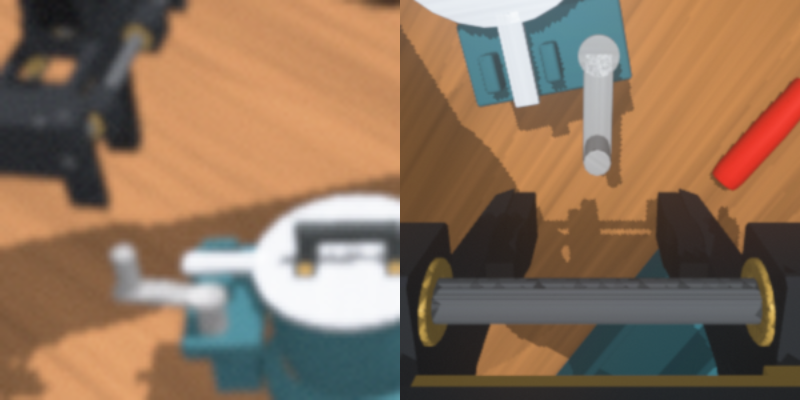

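Pin (597,160) is centred between the fingers; the tongue lies between the lugs. Descending to grip the pin lightly.

Call:
{"method": "move_arm", "body": {"targets": [[[0.5,-2,0,40,0,0,0],[0.5,-2,0,70,0,0,0],[0.5,-2,0,79,0,0,0],[0.3,-2,0,80,0,0,0],[0,-2,0,80,0,0,0],[0,-2,0,80,0,0,0],[0,-2,0,80,0,0,0],[0,-2,0,80,0,0,0]]], "newtons": 8}}

```text
clock: 14.95
tool_pos: [0.6584, -0.2601, 0.1213]
eef_rot: [0.469, 0.883, 0.0, 0.001]
contact_force: [-0.1, -0.3, 5.6]
opening: 0.155
finger_force: 8.0
```

```bash
python3 - <<'E'
from h import *
s=r.get_state(); print(s["tool_pos"],s["opening"],s["contact_force"])
R=Ro.from_quat(s["eef_rot"]); pv=np.array([.6295,-.217]); d=s["tool_pos"][:2]-pv; r0=np.linalg.norm(d); a0=np.degrees(np.arctan2(d[1],d[0])); print(r0,a0)
for k in range(1,12):
    a=np.radians(a0-k*8); p=pv+r0*np.array([np.cos(a),np.sin(a)])
    print(k*8,(R.inv().apply([*(p-s["tool_pos"][:2]),0])*1000).round(1))
E
```

```text
[ 0.65842918 -0.26008184  0.12133337] 0.15532823246062946 [-0.14872148 -0.30320604  5.63050685]
0.051893567969211775 -56.11888922579047
8 [ 0.5 -7.2 -0. ]
16 [  2.1 -14.3  -0. ]
24 [  4.5 -21.1  -0. ]
32 [  8.  -27.5  -0. ]
40 [ 12.2 -33.3  -0.1]
48 [ 17.3 -38.5  -0.1]
56 [ 23.  -43.   -0.1]
64 [ 29.3 -46.6  -0.1]
72 [ 36.  -49.3  -0.1]
80 [ 43.  -51.   -0.1]
88 [ 50.2 -51.7  -0.1]
```

Call:
{"method": "move_arm", "body": {"targets": [[[0,0,0,-2,0,0,0],[0,0.5,-7,-2,0,0,8],[0,2,-14.3,-2,0,0,16],[0,4.5,-21,-2,0,0,24],[0,8,-27.5,-2,0,0,32],[0,12,-33.3,-2,0,0,40],[0,17.3,-38.5,-2,0,0,48],[0,17.3,-38.5,-2,0,0,48]]]}}

```text
clock: 15.95
tool_pos: [0.6156, -0.2664, 0.1216]
eef_rot: [0.787, 0.617, -0.0, -0.001]
contact_force: [1.3, 0.3, -2.4]
opening: 0.152
finger_force: 8.0
```

```bash
cat > arc.py <<'E'
from h import *
s=r.get_state(); print(s["tool_pos"],s["opening"],s["contact_force"],s["q"].round(2))
R=Ro.from_quat(s["eef_rot"]); pv=np.array([.6295,-.217]); d=s["tool_pos"][:2]-pv; r0=np.linalg.norm(d); a0=np.degrees(np.arctan2(d[1],d[0])); print(r0,a0)
for k in range(1,6):
    a=np.radians(a0-k*8); p=pv+.051*np.array([np.cos(a),np.sin(a)])
    print(k*8,(R.inv().apply([*(p-s["tool_pos"][:2]),0])*1000).round(1))
E
python3 arc.py
```

```text
[ 0.61562989 -0.26642643  0.12155629] 0.15239506200082126 [ 1.34762023  0.33533738 -2.43071213] [ 0.31  0.89  0.07  1.52 -0.08  0.74  0.16]
0.0513356768154364 -105.67525526037132
8 [ 1.1 -7.1  0. ]
16 [  2.8 -14.    0. ]
24 [  5.4 -20.6   0. ]
32 [  8.9 -26.8   0. ]
40 [ 13.3 -32.4   0.1]
```

Call:
{"method": "move_arm", "body": {"targets": [[[0,1,-7,0,0,0,8],[0,2.8,-14,0,0,0,16],[0,5.4,-20.6,0,0,0,24],[0,8.3,-26,0,0,0,30],[0,9.5,-28,0,0,0,32],[0,9.5,-28,0,0,0,32]]]}}

```text
clock: 16.7
tool_pos: [0.5942, -0.2533, 0.122]
eef_rot: [0.926, 0.376, 0.002, 0.003]
contact_force: [6.4, -5.3, -8.9]
opening: 0.152
finger_force: 8.1
```

```bash
python3 arc.py
```

```text
[ 0.59418137 -0.25329025  0.12197953] 0.1521504306774795 [ 6.41658385 -5.28419195 -8.91344053] [ 0.22  0.87  0.21  1.61 -0.26  0.68 -0.24]
0.05063978098929164 -134.22263353966326
8 [-0.1 -7.1 -0.1]
16 [  1.2 -14.1  -0.1]
24 [  3.5 -20.8  -0.1]
32 [  6.6 -27.2  -0.2]
40 [ 10.7 -33.1  -0.2]
```

Force opposes along the swing: at the stop. A bit more push, then release and rise.

Call:
{"method": "move_arm", "body": {"targets": [[[0,0,-2,0,0,0,0],[0,0,-2,0,0,0,0],[0.35,0,-1,0,0,0,0],[0.35,0,0,0,0,0,0],[0.35,0,0,0,0,0,0],[0.35,0,0,-30,0,0,0],[0.35,0,0,-80,0,0,0],[0.35,0,0,-130,0,0,0]]]}}

```text
clock: 17.7
tool_pos: [0.5906, -0.2506, 0.2534]
eef_rot: [0.927, 0.375, -0.0, -0.001]
contact_force: [0.5, 0.2, -0.4]
opening: 0.352
finger_force: 0.0
```

```bash
python3 arc.py | head -1; python3 - <<'E'
from h import *
print(need([.45,.05,.27],0))
E
```

```text
[ 0.59063706 -0.25059007  0.25338778] 0.35186954984796803 [ 0.47705731  0.21984813 -0.40529153] [ 0.19  0.71  0.27  1.51 -0.22  0.96 -0.28]
(array([ 108.1, -313.8,  -16.2]), array([-9.000e-02, -1.000e-02, -4.591e+01]))
```

Back the arm off for a clear final look.

Call:
{"method": "move_arm", "body": {"targets": [[[0.35,18,-52,-10,0,0,-8],[0.35,36,-104,-20,0,0,-16],[0.35,54,-156,-20,0,0,-24],[0.35,72,-208,-20,0,0,-32],[0.35,90,-260,-20,0,0,-40],[0.35,108,-314,-20,0,0,-46],[0.35,108,-314,-20,0,0,-46],[0.35,108,-314,-20,0,0,-46]]]}}

```text
clock: 18.7
tool_pos: [0.4507, 0.0492, 0.2724]
eef_rot: [0.707, 0.707, -0.0, 0.0]
contact_force: [0.1, -0.4, -0.2]
opening: 0.349
finger_force: 0.0
```

```bash
python3 - <<'E'
from h import *
a=r.snapshot("scene")[:,:,::-1]; t=r.snapshot("top")[:,:,::-1]
cv2.imwrite("pics/z9.png",np.vstack([np.hstack([crop(a,200,110,100,75,4),crop(t,365,145,100,75,4)]),np.hstack([cv2.resize(a,(400,250)),cv2.resize(t,(400,250))])]))
E
```

```text
(no output)
```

View pics/z9.png

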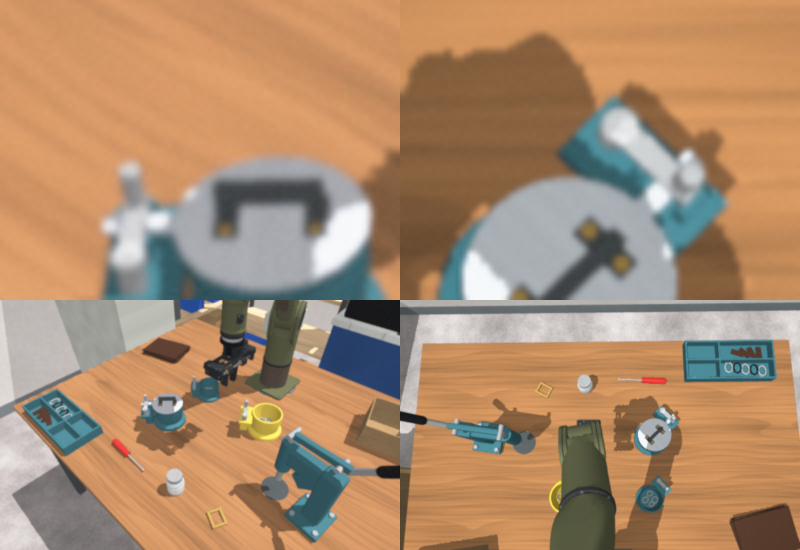

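```bash
python3 - <<'E'
from h import *
p=ray("top",[[365+289/4,145+164/4]],.139)[0,:2]; d=p-[.6295,-.217]; print(p,np.linalg.norm(d),np.degrees(np.arctan2(d[1],d[0])),"closed: -136")
print(r.finish_job())
E
```

```text
[ 0.60091379 -0.25070814] 0.044197393895127834 -130.29963051310807 closed: -136
the job is handed in; nothing more can be done
None
```

The cover is on the bowl, down at its seated height with the tongue in the notch, and the clamp arm is swung in to its stop over the tongue; I handed the job in at about 19 s, with the jar, screwdriver and buckle never approached.

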